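Blank off the test port with its bayonet cap

ROBOT

A 6-joint arm with a two-finger parallel gripper is mounted at the origin on the work surface. World frame = base frame: x ahead of the robot, y to its left, z up, the work surface at z = 0. Lengths are in mm, angles in rad, forces in N, time in s.
With the tool pointing down it reaches from about 275 to 775 mm from the base axis. Payload 14.6 kg.
Tool frame: the origin (TCP) lies where the fingers leave the gripper's body, on its centre line; the fingertips stand 73 mm ahead of it and the grasp point (between the pads) lies 54 mm ahead of it (bot.finger_overhang is the distance from the TCP to the fingertips, in mm); z points along the fingers, y is the line along which they close (so a half turn about z gives the same grasp; the last joint's range is limited). The gripper opens to 85 mm and grips with 20 to 120 N. Pads are 22 mm wide; open, the fingers measure 114 mm over their backs; the gripper's body (76 mm by 85 mm) begins 54 mm behind the grasp point. The pads swing forward as they close: fully open they stand 13 mm farther back than shut.
Start: joints at [-1.377, 0.263, -0.048, 1.259, 0, 1.415], TCP at [179.423, -493.392, 303.878] pointing down, gripper open.
Joint ranges: [-2.65, 2.65], [-0.89, 1.7], [-1.18, 1.37], [-2.13, 2.11], [-1.35, 1.29], [-3.14, 3.14]. Speed limits (rad/s): [1.89, 1.89, 2.57, 2.79, 3.14, 3.14].

INTERFACE

Orientations are given as a unit quaternion [w, x, y, z].
In Python, from rig import bot gives the robot as it stands.
- The arm moves only by the tool drive_tool, never from a script. Its arguments are lists of equal length, an entry for each row: "angular": the turn, a rotation vector about the tool's x, y, z in degrees, a list of three; "xyz": the shift along the tool's x, y, z in m, a list of three; "fingers": the finger opening in m, from 0 to 0.0854. A call has 1 to 12 rows; each row shifts and turns the commanded pose from where the row before left it, along the tool's axes as they then stand; what a row does not reach is not made up. A row lasts 1/10 s, in which the tool goes at most 50 mm and 8.59 degrees, less where a joint would pass 70% of its speed; a pose out of reach is approached as far as the arm can. A call is refused whole if a number of a shift passes 0.05 or a number of a turn 8.59, either way. A call with a gripper value outside its range is refused whole. The fingers move at their own pace and stop on an object; "force" is the grip in N (left out, the last holds). Time passes only in rows, so rows that do not move let the fingers close. It gives the time, the measured TCP pose, the force, the opening and the grip force at its end, in the units of the state.
- bot.state(): the state, without advancing time (a new reading comes with each control period).
- bot.read_camera(name): name is "scene" or "side" or "wrist"; returns a dict with "frame" (480x640x3 uint8, red, green, blue), "fov_y" (degrees; the focal length in pixels is half the picture's height over the tangent of half this angle, whatever the lens; pixels are square), "cx", "cy" (the principal point, pixels), "T" (4x4, takes a point from camera to world coordinates). Camera axes: x right, y down, z forward; pixel columns grow to the right and rows downward; lengths in mm; the calibration is good to about 2 mm. A picture is of the moment at which its call begins. There is no depth.
- bot.job_done(): hands the job in; it is judged then, once.
The state is a dict: "t": time; "joint_pos": joint angles; "joint_velocities": joint speeds; "tau": joint torques, N m; "ee_pos": TCP position; "orientation": TCP orientation; "ft_force": force on the tool from outside, world axes, zero at the start; "wrist_torque": the same for the moment, N m; "grip_width": finger opening in mm; "finger_force": force on a finger pad.
Only numpy, scipy, OpenCV 4.12 (cv2) and the standard library are available. Lean on these libraries where they do the work, as an engineer would, in place of code of your own. Each camera call takes 0.05 s, during which the arm holds its last target. There are 200 camera calls.

TASK

Close the open test port with the bar-handled bayonet cap that fits it: set the cap into the port, press it down gently against the sprung seal and twist it clockwise until its pins have run right along the ramps to the end and it is tight, then let go and leave it locked. Press and twist with feeling, never wrenching it, and do not shift the larger cap, the flux pot or the sealant bottle.

Things in the scene. Friction and masses are not known exactly. Their poses are not given: they have to be found in the camera images.
- port: The test port, fixed: grey round foot 130 mm wide, riser, open steel collar on top (92 mm outside, bore 76, rim 93 high). Origin: centre of the foot's underside, z up the axis; a brass-ended side outlet 90 mm out marks +x. Put a cap in with its bar along port x: its pins then pass the gaps between two lugs in the mouth. Clockwise turn from there to the hard stop: 1.25 rad, +-0.3.
- port_mouth (a point): Centre of the collar's rim, 93 mm above the port's origin. Two steel lugs, half a turn apart, reach in to 26 mm from the axis, tops about at the rim. Undersides are ramps, 85.5 mm above the origin at the leading edge, falling clockwise to 80.5 at a stop block. Leading edges lie 29 deg clockwise of port x, +-16: the collar was clamped at a chance angle, unreported but visible from above.
- port_seal (a point): Centre of the free top of the sprung black seal in the mouth, 36 mm wide, 75.5 mm above the port's origin (this point does not move with it). It yields at 6 N, plus 2 N per mm, at most 11 mm. The pins go under the lugs only with the seal 2 mm or more down (3 to 4 is good); home, it is 7 mm down. Turning takes under 0.4 Nm, then goes hard at the stop: quit by 0.6 Nm. Friction then holds the cap.
- cap: The smaller cap, which fits; 0.28 kg, standing on the bench: aluminium plug 48 mm wide, 27 high; flange 56 wide up to 32; black grip bar 76 long, 14 thick, from 32 to 65 high. Two 8 mm pins, half a turn apart, reach 35 mm from the axis, centres 8 mm up, under the bar's ends. Origin: centre of the underside; x along bar and pins, z up. Home: 68.5 mm above the port's origin.
- big_cap: The larger cap, which does not fit: same shape, plug 65 mm across, bar 103 mm long and 14 mm thick, 65 mm high. Origin: centre of its underside. Leave it.
- flux_pot: White open plastic pot, 60 mm across the rim, 50 mm high; origin: centre of its underside. A bystander.
- sealant: Small bottle with a red cap, 44 mm across, 100 mm high; origin: centre of its underside. A bystander.
Mind the look-alikes: they are no part of the job. Leave any orange or pink look-alike of the cap alone.

How it is judged:
By the outcome, as a careful person would: the job done as asked, in the order asked, and still so for the second after the job is handed in, with the robot touching nothing.
It also fails if it takes over 72 s, if anything falls off the work surface, if the arm or the gripper's body presses on something with over 40 N, if the wrist force passes 120 N, or if a joint passes its speed limit or range.

## Working session

There is one attempt and no reset: what is moved stays moved. The work goes in short steps, Python scripts to look and compute and a tool call to move; the robot and the scene stay as the last step left them, time stands still between calls to the robot, and variables do not carry over. Pictures are saved under pics/ and viewed, at most 10 in all, crops included, and the job is handed in when it is done.

Besides the shell and the picture viewer there is one more tool, called after "Call:" by a JSON object that holds its "op" and its "data", one argument or row to a line. drive_tool: Moves the arm, as the interface text tells. Its arguments: {"type":"object","properties":{"angular":{"type":"array","items":{"type":"array","items":{"type":"number"}}},"xyz":{"type":"array","items":{"type":"array","items":{"type":"number"}}},"fingers":{"type":"array","items":{"type":"number"}},"force":{"type":"number"}},"required":["angular","xyz","fingers"]}

```bash
mkdir -p pics; cat > h.py <<'E'
import numpy as np, cv2
from rig import bot
def cam(n,f=None):
    c=bot.read_camera(n)
    if f: cv2.imwrite('pics/'+f,c['frame'][:,:,::-1])
    return c
def ray(c,u,v):
    F=240/np.tan(np.radians(c['fov_y'])/2); T=np.array(c['T'])
    d=T[:3,:3]@np.array([(u-c['cx'])/F,(v-c['cy'])/F,1.]); return T[:3,3],d
def plane(c,u,v,z):
    o,d=ray(c,u,v); return (o+d*(z-o[2])/d[2]).round(1)
def proj(c,p):
    F=240/np.tan(np.radians(c['fov_y'])/2); T=np.array(c['T'])
    q=T[:3,:3].T@(np.array(p)-T[:3,3]); return (q[:2]/q[2]*F+[c['cx'],c['cy']]).round(1)
E
python3 - <<'E'
from h import *
a=cam('scene','s1.png');b=cam('side','d1.png');w=cam('wrist','w1.png')
for c in(a,b,w): print(c['fov_y'],c['cx'],c['cy'],np.array(c['T']).round(2).tolist())
print(bot.state())
E
```

```text
46.865141292860805 324.5737483391692 237.82474775459318 [[0.25, 0.81, -0.54, 1108.6], [0.97, -0.22, 0.13, -142.64], [-0.02, -0.55, -0.83, 931.66], [0.0, 0.0, 0.0, 1.0]]
54.545176945422064 315.1582642966305 239.23753594344464 [[-0.97, -0.18, 0.19, 398.38], [-0.26, 0.7, -0.66, 546.26], [-0.01, -0.69, -0.73, 718.16], [0.0, 0.0, 0.0, 1.0]]
62.026493811244464 326.5701741183426 241.4315150140666 [[0.34, -0.89, -0.31, 257.92], [-0.94, -0.32, -0.11, -464.96], [-0.0, 0.33, -0.94, 373.49], [0.0, 0.0, 0.0, 1.0]]
{'t': 0.15, 'joint_pos': array([-1.37729339e+00,  2.63438918e-01, -4.87995942e-02,  1.25942207e+00,
       -6.57000579e-06,  1.41549721e+00]), 'joint_velocities': array([ 0.00118446, -0.00137667,  0.00285482, -0.0009258 , -0.00041151,
        0.000644  ]), 'tau': array([ 5.47362855e-03, -6.37826085e+01,  3.84646440e+01,  1.05684457e-02,
        7.77577725e-05,  3.66553380e-06]), 'ee_pos': array([ 179.39308659, -493.22714408,  303.51903409]), 'orientation': array([-4.31984452e-04,  9.84830557e-01,  1.73518264e-01, -1.15383348e-05]), 'ft_force': array([0.05653662, 0.64671252, 0.10314846]), 'wrist_torque': array([-0.00838449,  0.03099299,  0.02661447]), 'finger_force': 0.0, 'grip_width': 85.33662130408699}
```

View pics/s1.png

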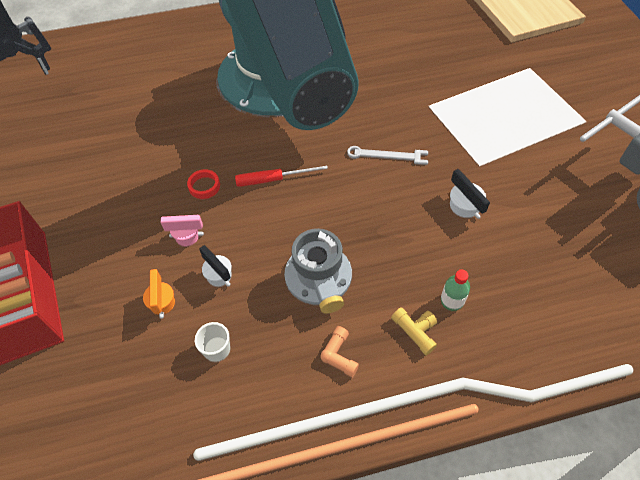

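View pics/d1.png

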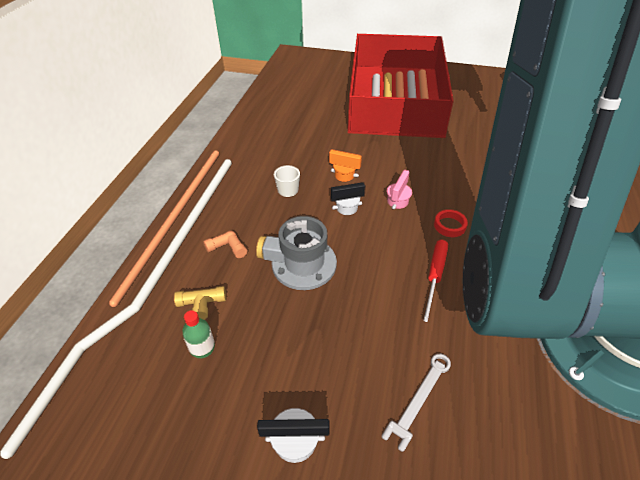

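Scene: fitting cap at about (216,268), port mouth (318,250), brass outlet end (332,302), big cap (468,195), pot (212,342). Side: cap (347,197), mouth (303,235), outlet (262,247).

```bash
python3 - <<'E'
from h import *
a=cam('scene');b=cam('side')
def m(c,box):
    f=c['frame'].astype(int);x0,y0,x1,y1=box
    k=(f.max(2)<60); mm=np.zeros(k.shape,np.uint8); mm[y0:y1,x0:x1]=k[y0:y1,x0:x1]
    n,l,s,ce=cv2.connectedComponentsWithStats(mm); i=1+s[1:,4].argmax()
    p=np.argwhere(l==i)[:,::-1].astype(np.float32)
    return ce[i],s[i,4],cv2.boxPoints(cv2.minAreaRect(p))
for c,box in((a,(195,238,236,288)),(b,(325,175,370,204))):
    ce,n,bp=m(c,box); print(n,ce,plane(c,*ce,52)); print([plane(c,*q,65).tolist() for q in bp], bp.round(0).tolist())
print('mouth',plane(a,318,249,93),plane(b,303,234,93))
print('outlet',plane(a,332,303,60),plane(b,262,247,60))
print('foot',plane(a,318,276,10),plane(b,304,264,10))
print('pink',plane(a,183,228,50),'orange',plane(a,157,290,50),'pot',plane(a,212,335,50))
E
```

```text
285 [215.13684211 264.14035088] [ 546.1 -219.3   52. ]
[[516.5, -246.2, 65.0], [505.9, -231.5, 65.0], [584.5, -192.3, 65.0], [594.2, -206.8, 65.0]] [[197.0, 251.0], [204.0, 244.0], [232.0, 275.0], [225.0, 281.0]]
414 [346.98309179 191.41304348] [ 538.1 -216.    52. ]
[[575.8, -205.2, 65.0], [507.4, -240.6, 65.0], [494.9, -198.3, 65.0], [561.4, -164.4, 65.0]] [[329.0, 187.0], [363.0, 182.0], [365.0, 195.0], [331.0, 201.0]]
mouth [589.3 -32.5  93. ] [583.5 -30.5  93. ]
outlet [683.6 -32.   60. ] [660.   -8.2  60. ]
foot [597.  -36.6  10. ] [583.3 -27.5  10. ]
pink [ 447.3 -267.9   50. ] orange [ 571.4 -329.2   50. ] pot [ 684.2 -245.4   50. ]
```

Call:
{"op": "drive_tool", "data": {
  "angular": [
    [0, 0, 0],
    [0, 0, 0],
    [0, 0, 0],
    [0, 0, 0],
    [0, 0, 0],
    [0, 0, 0],
    [0, 0, 0],
    [0, 0, 0],
    [0, 0, 0],
    [0, 0, 0],
    [0, 0, 0],
    [0, 0, -8.5]
  ],
  "xyz": [
    [0.02, -0.0065, 0],
    [0.04, -0.0125, 0.007],
    [0.0417, -0.013, 0.0075],
    [0.0417, -0.013, 0.0075],
    [0.0417, -0.013, 0.0075],
    [0.0417, -0.013, 0.0075],
    [0.0417, -0.013, 0.0075],
    [0.0417, -0.013, 0.0075],
    [0.0417, -0.013, 0.0075],
    [0.0417, -0.013, 0.0075],
    [0.04, -0.0125, 0.007],
    [0, 0, 0]
  ],
  "fingers": [0.05, 0.05, 0.05, 0.05, 0.05, 0.05, 0.05, 0.05, 0.05, 0.05, 0.05, 0.05]
}}

```text
t: 1.45
ee_pos: [543.2, -214.9, 228.5]
orientation: [-0.001, 0.969, 0.247, -0.0]
ft_force: [-0.6, 0.0, 0.8]
grip_width: 50.1
finger_force: 0.0
```

Call:
{"op": "drive_tool", "data": {
  "angular": [
    [0, 0, -8.5],
    [0, 0, -8.5],
    [0, 0, -8.5],
    [0, 0, -8.5],
    [0, 0, -8.5],
    [0, 0, -8.5],
    [0, 0, -8.5],
    [0, 0, -8.5],
    [0, 0, -8.5],
    [0, 0, -8.5],
    [0, 0, -8.5],
    [0, 0, -8.5]
  ],
  "xyz": [
    [0, 0, 0],
    [0, 0, 0],
    [0, 0, 0],
    [0, 0, 0],
    [0, 0, 0],
    [0, 0, 0],
    [0, 0, 0],
    [0, 0, 0],
    [0, 0, 0],
    [0, 0, 0],
    [0, 0, 0],
    [0, 0, 0]
  ],
  "fingers": [0.05, 0.05, 0.05, 0.05, 0.05, 0.05, 0.05, 0.05, 0.05, 0.05, 0.05, 0.05]
}}

```text
t: 2.65
ee_pos: [540.6, -217.9, 229.8]
orientation: [-0.0, 0.416, 0.909, 0.0]
ft_force: [0.8, -0.8, -0.2]
grip_width: 49.9
finger_force: 0.0
```

Call:
{"op": "drive_tool", "data": {
  "angular": [
    [0, 0, -8.5],
    [0, 0, -8.5],
    [0, 0, -8.5],
    [0, 0, -8.5],
    [0, 0, -8.5],
    [0, 0, -8.5],
    [0, 0, -8.5],
    [0, 0, -8.5],
    [0, 0, -8.5],
    [0, 0, 0],
    [0, 0, 0]
  ],
  "xyz": [
    [0, 0, 0],
    [0, 0, 0],
    [0, 0, 0],
    [0, 0, 0],
    [0, 0, 0],
    [0, 0, 0],
    [0, 0, 0],
    [0, 0, 0],
    [0, 0, 0],
    [0, 0, 0],
    [0, 0, 0]
  ],
  "fingers": [0.05, 0.05, 0.05, 0.05, 0.05, 0.05, 0.05, 0.05, 0.05, 0.05, 0.05]
}}

```text
t: 3.75
ee_pos: [540.6, -217.8, 229.8]
orientation: [-0.0, -0.231, 0.973, 0.0]
ft_force: [0.2, -0.3, 0.2]
grip_width: 49.9
finger_force: 0.0
```

```bash
python3 - <<'E'
from h import *
w=cam('wrist','w2.png'); s=bot.state(); print(s['ee_pos'],s['orientation'],s['joint_pos'],s['ft_force'],s['t'])
print(np.array(w['T']).round(2).tolist(), proj(w,[541,-217,65]),proj(w,[587,-31,93]))
E
```

```text
[ 540.57726168 -217.86531737  229.81539973] [-4.76344777e-05 -2.31222647e-01  9.72900860e-01  3.82865144e-05] [-5.22881779e-01  3.92044272e-01 -5.74262912e-02  1.12144761e+00
 -9.66894508e-06 -9.89550175e-01] [ 0.42597608  0.8933343  -0.12419019] 3.8
[[-0.45, 0.84, 0.29, 463.52], [0.89, 0.42, 0.15, -256.71], [-0.0, 0.33, -0.94, 299.81], [0.0, 0.0, 0.0, 1.0]] [327.8 249.3] [547.  440.2]
```

View pics/w2.png

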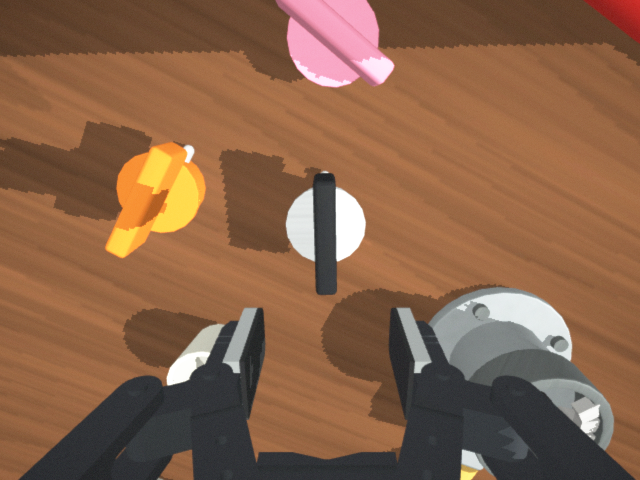

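```bash
python3 - <<'E'
from h import *
w=cam('wrist'); f=w['frame'].astype(int)
k=((f.max(2)<75))[160:305,300:350]
for r in range(165,302,5):
    x=np.where(k[r-160])[0]; print(r, (x[0]+300,x[-1]+300) if len(x) else None, end=' ')
print(f[170:190,325].sum(1)//3, f[288:300,325].sum(1)//3)
print(plane(w,325,182,65),plane(w,326.5,294.5,65))
a=plane(w,325,182,65);b=plane(w,326.5,294.5,65);d=b-a
print((a+b)/2,np.hypot(*d[:2]),np.degrees(np.arctan2(d[1],d[0])))
E
```

```text
165 None 170 None 175 (np.int64(315), np.int64(333)) 180 (np.int64(314), np.int64(334)) 185 (np.int64(313), np.int64(334)) 190 (np.int64(314), np.int64(334)) 195 (np.int64(314), np.int64(334)) 200 (np.int64(314), np.int64(334)) 205 (np.int64(314), np.int64(334)) 210 (np.int64(314), np.int64(334)) 215 (np.int64(314), np.int64(334)) 220 (np.int64(315), np.int64(334)) 225 (np.int64(315), np.int64(334)) 230 (np.int64(315), np.int64(334)) 235 (np.int64(315), np.int64(334)) 240 (np.int64(315), np.int64(334)) 245 (np.int64(315), np.int64(334)) 250 (np.int64(315), np.int64(334)) 255 (np.int64(316), np.int64(334)) 260 (np.int64(316), np.int64(335)) 265 (np.int64(315), np.int64(335)) 270 (np.int64(316), np.int64(335)) 275 (np.int64(316), np.int64(335)) 280 (np.int64(316), np.int64(335)) 285 (np.int64(316), np.int64(335)) 290 (np.int64(316), np.int64(335)) 295 None 300 None [135 205 224  95  41  37  40  39  38  36  36  44  52  55  62  62  66  63
  68  66] [ 58  58  61  59  62  60  67 105 107 106 106 111]
[ 503.8 -237.6   65. ] [ 569.5 -203.6   65. ]
[ 536.65 -220.6    65.  ] 73.97627998216724 27.361736786713905
```

Call:
{"op": "drive_tool", "data": {
  "angular": [
    [0, 0, -0.6],
    [0, 0, 0],
    [0, 0, 0],
    [0, 0, 0],
    [0, 0, 0],
    [0, 0, 0],
    [0, 0, 0],
    [0, 0, 0],
    [0, 0, 0]
  ],
  "xyz": [
    [0.0048, -0.0006, 0.01],
    [0, 0, 0.02],
    [0, 0, 0.025],
    [0, 0, 0.025],
    [0, 0, 0.02],
    [0, 0, 0.012],
    [0, 0, 0.007],
    [0, 0, 0.0038],
    [0, 0, 0]
  ],
  "fingers": [0.05, 0.05, 0.05, 0.05, 0.05, 0.05, 0.05, 0.05, 0.05]
}}

```text
t: 4.75
ee_pos: [536.7, -220.7, 107.2]
orientation: [0.0, -0.238, 0.971, -0.0]
ft_force: [-0.1, -0.5, -0.2]
grip_width: 50.4
finger_force: 0.0
```

Call:
{"op": "drive_tool", "data": {
  "angular": [
    [0, 0, 0],
    [0, 0, 0],
    [0, 0, 0],
    [0, 0, 0],
    [0, 0, 0],
    [0, 0, 0],
    [0, 0, 0],
    [0, 0, 0]
  ],
  "xyz": [
    [0, 0, 0],
    [0, 0, 0],
    [0, 0, 0],
    [0, 0, 0],
    [0, 0, 0],
    [0, 0, 0],
    [0, 0, 0],
    [0, 0, 0]
  ],
  "fingers": [0.03, 0.02, 0.01, 0.005, 0.005, 0.005, 0.005, 0.005],
  "force": 60
}}

```text
t: 5.55
ee_pos: [536.9, -220.8, 107.8]
orientation: [0.0, -0.238, 0.971, -0.0]
ft_force: [0.9, 0.3, 6.3]
grip_width: 12.6
finger_force: 59.4
```

Call:
{"op": "drive_tool", "data": {
  "angular": [
    [0, 0, 0],
    [0, 0, 0],
    [0, 0, 0],
    [0, 0, 0],
    [0, 0, 0],
    [0, 0, 0],
    [0, 0, 0],
    [0, 0, 0],
    [0, 0, 0],
    [0, 0, 0],
    [0, 0, 0],
    [0, 0, 0]
  ],
  "xyz": [
    [0, 0, -0.005],
    [0, 0, -0.015],
    [0, 0, -0.025],
    [0, 0, -0.03],
    [0, 0, -0.025],
    [-0.01, 0.006, -0.02],
    [-0.025, 0.014, -0.015],
    [-0.035, 0.02, -0.01],
    [-0.035, 0.02, -0.01],
    [-0.035, 0.02, -0.007],
    [-0.035, 0.02, 0],
    [-0.025, 0.014, 0]
  ],
  "fingers": [0.005, 0.005, 0.005, 0.005, 0.005, 0.005, 0.005, 0.005, 0.005, 0.005, 0.005, 0.005]
}}

```text
t: 6.75
ee_pos: [661.9, -24.6, 269.3]
orientation: [0.0, -0.239, 0.971, 0.0]
ft_force: [0.4, -0.5, -3.2]
grip_width: 13.3
finger_force: 58.7
```

Call:
{"op": "drive_tool", "data": {
  "angular": [
    [0, 0, 4.5],
    [0, 0, 8.5],
    [0, 0, 4.5],
    [0, 0, 0],
    [0, 0, 0]
  ],
  "xyz": [
    [-0.011, 0.006, 0],
    [0, 0, 0],
    [0, 0, 0],
    [0, 0, 0],
    [0, 0, 0]
  ],
  "fingers": [0.005, 0.005, 0.005, 0.005, 0.005]
}}

```text
t: 7.25
ee_pos: [667.9, -16.5, 269.1]
orientation: [-0.0, -0.089, 0.996, 0.0]
ft_force: [0.5, -0.0, -2.5]
grip_width: 13.2
finger_force: 58.8
```

```bash
python3 - <<'E'
from h import *
w=cam('wrist','w3.png'); s=bot.state(); print(s['ee_pos'],s['orientation'],s['joint_pos'],s['ft_force'],s['wrist_torque'],s['t'])
print(np.array(w['T']).round(2).tolist(),proj(w,[587,-31,93]))
E
```

```text
[667.90273116 -16.57044347 269.11254859] [-1.23326202e-04 -8.90231214e-02  9.96029551e-01  4.84866662e-05] [-1.46654756e-01  5.26761640e-01  2.80489154e-01  1.32478632e+00
  3.66677802e-05 -3.24937021e-01] [-0.43418283 -0.70682485 -2.64549049] [ 0.0479363  -0.00627319  0.05031539] 7.3
[[-0.18, 0.93, 0.32, 583.13], [0.98, 0.17, 0.06, -32.29], [-0.0, 0.33, -0.94, 339.11], [0.0, 0.0, 0.0, 1.0]] [327.6 109.7]
```

View pics/w3.png

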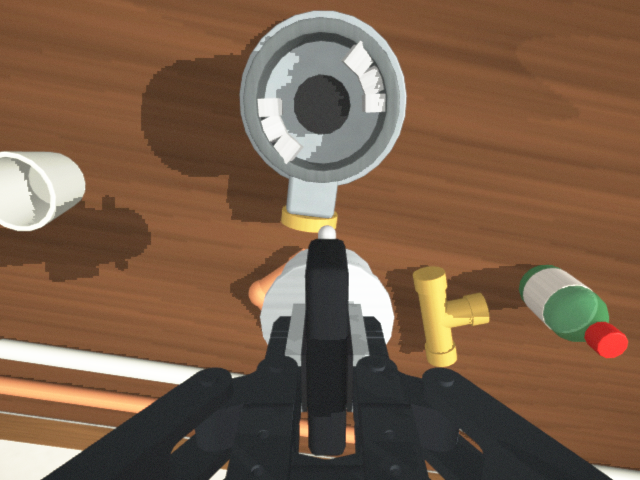

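Overhead view: collar centred near (323,100), lugs at right (370,75) and lower-left (275,130), outlet end at (310,217). Let me zoom in for the edges.

```bash
python3 - <<'E'
from h import *
w=cam('wrist'); f=w['frame']
c=cv2.resize(f[5:240,230:415],None,fx=2.5,fy=2.5,interpolation=cv2.INTER_CUBIC)
cv2.imwrite('pics/w3c.png',c[:,:,::-1])
g=cv2.cvtColor(f,cv2.COLOR_RGB2GRAY)
for r in(60,100,140): print(r,g[r,232:412:2].tolist())
for x in (310,323): print(x,g[0:190:2,x].tolist())
hsv=cv2.cvtColor(f,cv2.COLOR_RGB2HSV)
m=((hsv[...,0]>18)&(hsv[...,0]<32)&(hsv[...,1]>110)).astype(np.uint8); m[:195]=0;m[240:]=0;m[:,:270]=0;m[:,350:]=0
p=np.argwhere(m)[:,::-1];print('brass',len(p),p.min(0),p.max(0),p.mean(0),cv2.boxPoints(cv2.minAreaRect(p.astype(np.float32))).tolist())
E
```

```text
60 [70, 71, 70, 70, 73, 71, 68, 70, 132, 143, 127, 132, 142, 144, 144, 148, 145, 142, 132, 97, 97, 95, 92, 94, 177, 215, 213, 215, 213, 209, 212, 211, 211, 202, 143, 141, 142, 144, 141, 140, 141, 143, 143, 144, 144, 145, 146, 148, 147, 146, 147, 145, 144, 142, 143, 141, 187, 240, 240, 245, 246, 246, 246, 244, 246, 244, 243, 244, 245, 237, 123, 95, 129, 134, 138, 139, 140, 149, 153, 198, 213, 213, 222, 132, 98, 100, 96, 102, 104, 100]
100 [70, 68, 70, 65, 129, 139, 124, 137, 140, 141, 144, 144, 129, 237, 243, 242, 246, 245, 246, 247, 244, 243, 241, 213, 206, 151, 145, 144, 141, 143, 143, 79, 62, 61, 63, 61, 65, 61, 61, 60, 61, 65, 58, 63, 63, 60, 66, 61, 62, 62, 62, 64, 67, 49, 45, 42, 42, 43, 43, 131, 142, 138, 141, 142, 141, 130, 135, 237, 243, 244, 246, 246, 244, 246, 241, 244, 192, 93, 129, 139, 138, 138, 145, 167, 205, 215, 223, 149, 104, 100]
140 [68, 72, 72, 67, 67, 66, 68, 69, 70, 123, 140, 113, 129, 132, 137, 144, 148, 154, 151, 218, 167, 118, 112, 227, 242, 243, 242, 240, 239, 245, 243, 222, 203, 209, 211, 212, 209, 209, 205, 210, 208, 210, 212, 213, 210, 156, 141, 141, 139,
[... 597 characters left out ...]
146, 139, 136, 133, 207, 211, 211, 210]
323 [97, 96, 94, 100, 101, 123, 210, 209, 203, 141, 144, 144, 140, 141, 137, 131, 83, 63, 58, 59, 75, 141, 143, 145, 144, 143, 144, 146, 148, 146, 143, 145, 146, 142, 144, 141, 141, 113, 59, 57, 61, 64, 61, 62, 60, 64, 61, 64, 64, 65, 63, 61, 61, 59, 61, 63, 62, 59, 61, 61, 63, 62, 65, 59, 62, 61, 56, 128, 155, 143, 142, 140, 142, 142, 144, 139, 141, 140, 141, 136, 140, 134, 83, 75, 78, 95, 146, 142, 140, 137, 135, 135, 214, 211, 214]
brass 743 [281 206] [337 232] [306.36339166 221.35800808] [[279.605712890625, 227.95269775390625], [282.27923583984375, 205.67352294921875], [337.44482421875, 212.29339599609375], [334.77130126953125, 234.57257080078125]]
```

View pics/w3c.png

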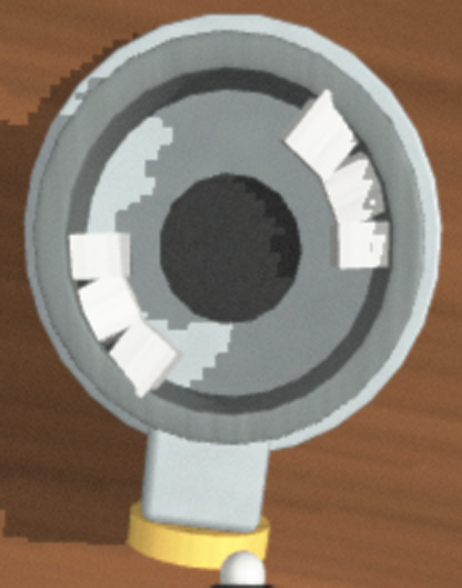

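```bash
python3 - <<'E'
from h import *
w=cam('wrist'); T=lambda x,y:(230+(x+.5)/2.5-.5,5+(y+.5)/2.5-.5)
def rect(L,R,t,b,z,cx,cy):
    P=[plane(w,*T(*q),z)[:2] for q in((L,cy),(R,cy),(cx,t),(cx,b))]
    print(z,(P[0]+P[1])/2,np.linalg.norm(P[0]-P[1]),(P[2]+P[3])/2,np.linalg.norm(P[2]-P[3]))
rect(38,425,30,443,93,230,235); rect(73,389,69,411,93,230,240); rect(160,300,173,322,75.5,230,248)
ang=lambda a,b:np.degrees(np.arctan2((b-a)[1],(b-a)[0]))
for z in(50,60,70):
  q=lambda x,y:plane(w,*T(x,y),z)
  print(z,ang(q(150,432),q(143,520)),ang(q(268,445),q(261,528)),ang(q(132,510),q(269,522))-90,q(198,560),q(200,516))
for n,p in(('lead',(175,352)),('leadtip',(142,394)),('l2',(288,140)),('l2o',(325,92))): print(n,plane(w,*T(*p),92))
# cap pins seen: white pin at (327,232)
print('bar top yaw tool', bot.state()['orientation'], bot.state()['ee_pos'])
f=w['frame'].max(2)
for r in(260,280,300): x=np.where(f[r,290:365]<75)[0]+290; print(r,x[0],x[-1])
E
```

```text
93 [581.65 -35.15] 89.91696169244155 [584.9  -34.95] 90.76811114042198
93 [582.75 -35.1 ] 73.5402610819407 [584.75 -35.  ] 75.2317087403974
75.5 [584.6 -35.2] 34.95425582100126 [584.9  -35.15] 35.13360214950926
50 3.88582007542089 5.937416099481516 5.030185667721426 [674.6 -29.6  50. ] [660.9 -31.3  50. ]
60 4.021990177020135 5.898063321703173 4.919662489348667 [671.5 -29.7  60. ] [658.3 -31.3  60. ]
70 3.93722516482409 5.8809709091311895 4.950272234291845 [668.3 -29.8  70. ] [655.6 -31.3  70. ]
lead [610.3 -44.   92. ]
leadtip [621.7 -50.4  92. ]
l2 [559.4 -26.1  92. ]
l2o [548.4 -19.8  92. ]
bar top yaw tool [-7.78990562e-05 -8.85926575e-02  9.96067937e-01  2.63699390e-05] [667.94947133 -16.59807163 269.1013634 ]
260 307 346
280 306 347
300 306 347
```

```bash
python3 - <<'E'
from h import *
w=cam('wrist'); s=bot.state(); t=s['ee_pos']; y=np.radians(190.16)
X=np.array([np.cos(y),np.sin(y),0]);Y=np.array([np.sin(y),-np.cos(y),0]);o=t-[0,0,107.8]
P=lambda a,b,c: proj(w,o+a*X+b*Y+[0,0,c])
print('bar top near',P(38,0,65),'bar bot near',P(38,0,32),'far top',P(-38,0,65),'pin tip',P(35,0,8),'pin top',P(35,0,12),'flange near',P(28,0,32),'L/R',P(0,-28,32),P(0,28,32))
g=cv2.cvtColor(w['frame'],cv2.COLOR_RGB2GRAY)
print(g[220:256,327].tolist()); print(g[440:465,327].tolist()); print(g[235:300,300].tolist())
cv2.imwrite('pics/w4.png',cv2.resize(w['frame'][215:475,240:415],None,fx=2.25,fy=2.25)[:,:,::-1])
E
```

```text
bar top near [328.2 268.9] bar bot near [327.9 235.1] far top [328.  458.6] pin tip [327.7 224.5] pin top [327.8 227.2] flange near [327.9 259.3] L/R [260.6 321.8] [395.2 321.8]
[230, 230, 230, 231, 227, 188, 198, 218, 228, 235, 240, 244, 247, 249, 251, 249, 246, 242, 201, 76, 34, 36, 38, 33, 36, 33, 33, 34, 30, 36, 35, 37, 32, 35, 35, 33]
[48, 52, 46, 51, 48, 48, 49, 48, 48, 49, 46, 47, 48, 48, 45, 84, 170, 188, 125, 66, 41, 41, 43, 43, 43]
[114, 110, 114, 111, 112, 110, 111, 111, 112, 110, 110, 105, 105, 78, 82, 109, 148, 163, 166, 162, 160, 161, 165, 166, 167, 162, 162, 161, 164, 170, 180, 207, 214, 207, 202, 200, 201, 198, 200, 200, 199, 201, 201, 204, 207, 204, 205, 204, 202, 202, 201, 200, 201, 206, 209, 206, 208, 203, 202, 200, 201, 202, 205, 205, 205]
```

View pics/w4.png

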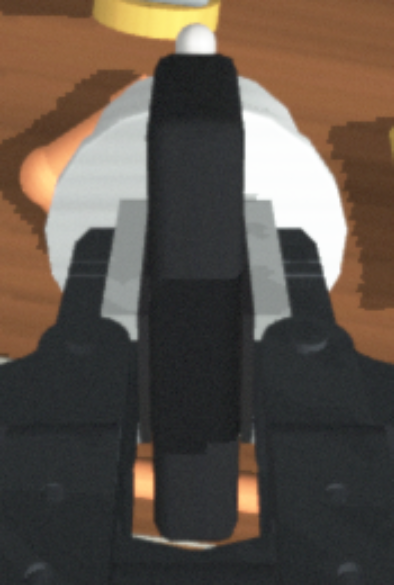

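Call:
{"op": "drive_tool", "data": {
  "angular": [
    [0, 0, 0],
    [0, 0, 0],
    [0, 0, 0],
    [0, 0, 5.6],
    [0, 0, 0],
    [0, 0, 0],
    [0, 0, 0],
    [0, 0, 0]
  ],
  "xyz": [
    [0.025, -0.001, 0],
    [0.035, -0.0016, 0],
    [0.0251, -0.001, 0],
    [0, 0, 0.01],
    [0, 0, 0.02],
    [0, 0, 0.02],
    [0, 0, 0.008],
    [0, 0, 0]
  ],
  "fingers": [0.005, 0.005, 0.005, 0.005, 0.005, 0.005, 0.005, 0.005]
}}

```text
t: 8.25
ee_pos: [584.5, -34.9, 210.4]
orientation: [-0.001, -0.039, 0.999, 0.0]
ft_force: [0.1, 0.4, -3.0]
grip_width: 12.8
finger_force: 58.7
```

```bash
python3 - <<'E'
from h import *
b=cam('scene');c=cam('side'); s=bot.state(); print(s['ee_pos'],s['orientation'],s['ft_force'],s['wrist_torque'],s['joint_pos'][5])
A=cv2.resize(b['frame'][190:325,255:385],None,fx=3,fy=3,interpolation=2);B=cv2.resize(c['frame'][160:295,240:370],None,fx=3,fy=3,interpolation=2)
cv2.imwrite('pics/c1.png',np.hstack([A,B])[:,:,::-1])
E
```

```text
[585.18739888 -35.02528827 211.80821966] [ 3.32591811e-04 -3.92413361e-02  9.99229704e-01 -7.21918622e-05] [-0.51068494 -0.30512659 -1.70911567] [ 0.0144633   0.01218839 -0.04818337] -0.2772485301920743
```

View pics/c1.png

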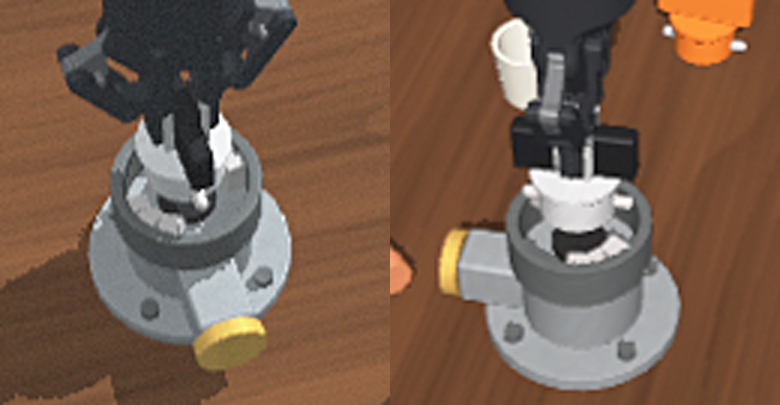

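Cap hangs centred over the mouth, pins over the gaps, in both views. Descend with force checks.

Call:
{"op": "drive_tool", "data": {
  "angular": [
    [0, 0, 0],
    [0, 0, 0],
    [0, 0, 0],
    [0, 0, 0],
    [0, 0, 0],
    [0, 0, 0]
  ],
  "xyz": [
    [0, 0, 0.005],
    [0, 0, 0.005],
    [0, 0, 0.005],
    [0, 0, 0.005],
    [0, 0, 0.004],
    [0, 0, 0]
  ],
  "fingers": [0.005, 0.005, 0.005, 0.005, 0.005, 0.005]
}}

```text
t: 8.95
ee_pos: [584.6, -34.9, 186.4]
orientation: [-0.0, -0.039, 0.999, 0.0]
ft_force: [-0.4, 0.8, -2.8]
grip_width: 13.1
finger_force: 58.7
```

Call:
{"op": "drive_tool", "data": {
  "angular": [
    [0, 0, 0],
    [0, 0, 0],
    [0, 0, 0],
    [0, 0, 0]
  ],
  "xyz": [
    [0, 0, 0.002],
    [0, 0, 0.002],
    [0, 0, 0.001],
    [0, 0, 0]
  ],
  "fingers": [0.005, 0.005, 0.005, 0.005]
}}

```text
t: 9.35
ee_pos: [585.0, -35.0, 182.5]
orientation: [0.0, -0.039, 0.999, -0.0]
ft_force: [-1.3, 0.5, 4.2]
grip_width: 13.1
finger_force: 59.8
```

Call:
{"op": "drive_tool", "data": {
  "angular": [
    [0, 0, 0],
    [0, 0, 0],
    [0, 0, 0],
    [0, 0, 0],
    [0, 0, 0]
  ],
  "xyz": [
    [0, 0, 0.001],
    [0, 0, 0.001],
    [0, 0, 0.0012],
    [0, 0, 0],
    [0, 0, 0]
  ],
  "fingers": [0.005, 0.005, 0.005, 0.005, 0.005]
}}

```text
t: 9.85
ee_pos: [585.1, -35.0, 179.6]
orientation: [0.001, -0.039, 0.999, -0.0]
ft_force: [-2.4, 1.0, 9.9]
grip_width: 12.8
finger_force: 60.7
```

```bash
python3 - <<'E'
from h import *
s=bot.state(); print(s['ee_pos'],s['ft_force'],s['wrist_torque'])
E
```

```text
[585.06931011 -34.9731266  179.60184489] [-2.43670214  1.04067233  9.90794443] [ 0.04260741  0.61460734 -0.04497999]
```

Call:
{"op": "drive_tool", "data": {
  "angular": [
    [0, 0, 3],
    [0, 0, 4],
    [0, 0, 4],
    [0, 0, 4],
    [0, 0, 4],
    [0, 0, 4],
    [0, 0, 2],
    [0, 0, 0]
  ],
  "xyz": [
    [0, 0, 0],
    [0, 0, 0],
    [0, 0, 0],
    [0, 0, 0],
    [0, 0, 0],
    [0, 0, 0],
    [0, 0, 0],
    [0, 0, 0]
  ],
  "fingers": [0.005, 0.005, 0.005, 0.005, 0.005, 0.005, 0.005, 0.005]
}}

```text
t: 10.65
ee_pos: [585.5, -35.1, 179.8]
orientation: [0.001, 0.179, 0.984, 0.0]
ft_force: [-0.1, -0.1, 10.5]
grip_width: 13.1
finger_force: 60.6
```

```bash
cat > st.py <<'E'
from h import *
s=bot.state(); q=s['orientation']; print(s['ee_pos'].round(1),'yaw',round(2*np.degrees(np.arctan2(q[2],q[1])),1),s['ft_force'].round(1),s['wrist_torque'].round(2),s['t'])
E
python3 st.py
```

```text
[585.5 -35.1 179.8] yaw 159.4 [-0.1 -0.1 10.5] [ 0.15  0.16 -0.1 ] 10.65
```

Call:
{"op": "drive_tool", "data": {
  "angular": [
    [0, 0, 3],
    [0, 0, 4],
    [0, 0, 4],
    [0, 0, 4],
    [0, 0, 0]
  ],
  "xyz": [
    [0, 0, 0.0004],
    [0, 0, 0.0005],
    [0, 0, 0.0005],
    [0, 0, 0.0005],
    [0, 0, 0]
  ],
  "fingers": [0.005, 0.005, 0.005, 0.005, 0.005]
}}

```text
t: 11.15
ee_pos: [585.7, -35.1, 178.1]
orientation: [0.001, 0.306, 0.952, 0.0]
ft_force: [-1.1, -0.3, 12.8]
grip_width: 12.8
finger_force: 61.1
```

```bash
python3 st.py
```

```text
[585.7 -35.1 178.1] yaw 144.3 [-1.1 -0.3 12.8] [ 0.16  0.26 -0.1 ] 11.15
```

Call:
{"op": "drive_tool", "data": {
  "angular": [
    [0, 0, 3],
    [0, 0, 3],
    [0, 0, 3],
    [0, 0, 3],
    [0, 0, 0]
  ],
  "xyz": [
    [0, 0, 0.0004],
    [0, 0, 0.0004],
    [0, 0, 0.0004],
    [0, 0, 0.0004],
    [0, 0, 0]
  ],
  "fingers": [0.005, 0.005, 0.005, 0.005, 0.005]
}}

```text
t: 11.65
ee_pos: [585.8, -35.1, 176.8]
orientation: [0.002, 0.404, 0.915, 0.0]
ft_force: [-0.7, -0.4, 15.4]
grip_width: 13.0
finger_force: 61.5
```

```bash
python3 st.py
```

```text
[585.8 -35.1 176.8] yaw 132.4 [-0.7 -0.4 15.4] [ 0.11  0.32 -0.17] 11.65
```

Call:
{"op": "drive_tool", "data": {
  "angular": [
    [0, 0, 2],
    [0, 0, 2],
    [0, 0, 2],
    [0, 0, 2],
    [0, 0, 0]
  ],
  "xyz": [
    [0, 0, 0.0003],
    [0, 0, 0.0003],
    [0, 0, 0.0003],
    [0, 0, 0.0002],
    [0, 0, 0]
  ],
  "fingers": [0.005, 0.005, 0.005, 0.005, 0.005]
}}

```text
t: 12.15
ee_pos: [585.9, -35.1, 175.9]
orientation: [0.002, 0.466, 0.885, 0.001]
ft_force: [-0.5, 0.6, 16.8]
grip_width: 12.9
finger_force: 61.7
```

```bash
python3 st.py
```

```text
[585.9 -35.1 175.9] yaw 124.4 [-0.5  0.6 16.8] [ 0.19  0.31 -0.05] 12.15
```

Call:
{"op": "drive_tool", "data": {
  "angular": [
    [0, 0, 1.5],
    [0, 0, 1.5],
    [0, 0, 1.5],
    [0, 0, 0]
  ],
  "xyz": [
    [0, 0, 0.0001],
    [0, 0, 0.0001],
    [0, 0, 0],
    [0, 0, 0]
  ],
  "fingers": [0.005, 0.005, 0.005, 0.005]
}}

```text
t: 12.55
ee_pos: [586.1, -35.0, 175.8]
orientation: [0.002, 0.5, 0.866, 0.001]
ft_force: [-0.2, 1.9, 17.6]
grip_width: 12.8
finger_force: 61.8
```

```bash
python3 st.py
```

```text
[586.1 -35.  175.8] yaw 120.0 [-0.2  1.9 17.6] [0.27 0.12 0.33] 12.55
```

Call:
{"op": "drive_tool", "data": {
  "angular": [
    [0, 0, 1],
    [0, 0, 1],
    [0, 0, 0]
  ],
  "xyz": [
    [0, 0, 0],
    [0, 0, 0],
    [0, 0, 0]
  ],
  "fingers": [0.005, 0.005, 0.005]
}}

```text
t: 12.85
ee_pos: [586.1, -35.0, 175.8]
orientation: [0.002, 0.515, 0.857, 0.001]
ft_force: [0.2, 2.2, 17.4]
grip_width: 13.3
finger_force: 64.1
```

```bash
python3 st.py
```

```text
[586.1 -35.  175.8] yaw 118.0 [ 0.2  2.2 17.4] [0.22 0.09 1.05] 12.85
```

At the stop (torque 1.05 Nm, more than wanted): ease off at once.

Call:
{"op": "drive_tool", "data": {
  "angular": [
    [0, 0, -1.7],
    [0, 0, 0]
  ],
  "xyz": [
    [0, 0, 0],
    [0, 0, 0]
  ],
  "fingers": [0.005, 0.005]
}}

```text
t: 13.05
ee_pos: [586.1, -35.0, 175.8]
orientation: [0.002, 0.502, 0.865, 0.001]
ft_force: [0.6, 1.7, 17.3]
grip_width: 13.2
finger_force: 61.8
```

```bash
python3 st.py
```

```text
[586.1 -35.  175.8] yaw 119.8 [ 0.6  1.7 17.3] [0.28 0.05 0.3 ] 13.05
```

Call:
{"op": "drive_tool", "data": {
  "angular": [
    [0, 0, 0],
    [0, 0, 0],
    [0, 0, 0]
  ],
  "xyz": [
    [0, 0, -0.0004],
    [0, 0, -0.0004],
    [0, 0, 0]
  ],
  "fingers": [0.005, 0.005, 0.005]
}}

```text
t: 13.35
ee_pos: [586.1, -35.0, 176.0]
orientation: [0.002, 0.502, 0.865, 0.001]
ft_force: [3.0, 1.6, 10.0]
grip_width: 13.1
finger_force: 60.6
```

```bash
python3 st.py
```

```text
[586.1 -35.  176. ] yaw 119.7 [ 3.   1.6 10. ] [ 0.25 -0.43  0.34] 13.35
```

Call:
{"op": "drive_tool", "data": {
  "angular": [
    [0, 0, 0],
    [0, 0, 0],
    [0, 0, 0]
  ],
  "xyz": [
    [0, 0, -0.0005],
    [0, 0, -0.0005],
    [0, 0, 0]
  ],
  "fingers": [0.005, 0.005, 0.005]
}}

```text
t: 13.65
ee_pos: [586.0, -35.0, 176.3]
orientation: [0.001, 0.502, 0.865, 0.001]
ft_force: [6.8, 0.1, -0.8]
grip_width: 13.4
finger_force: 59.2
```

```bash
python3 st.py
```

```text
[586.  -35.  176.3] yaw 119.7 [ 6.8  0.1 -0.8] [ 0.18 -1.32  0.36] 13.65
```

Call:
{"op": "drive_tool", "data": {
  "angular": [
    [0, 0, 0],
    [0, 0, 0],
    [0, 0, 0],
    [0, 0, 0],
    [0, 0, 0],
    [0, 0, 0]
  ],
  "xyz": [
    [0, 0, 0],
    [0, 0, 0],
    [0, 0, 0],
    [0, 0, 0],
    [0, 0, 0],
    [0, 0, 0]
  ],
  "fingers": [0.016, 0.02, 0.03, 0.04, 0.04, 0.04]
}}

```text
t: 14.25
ee_pos: [584.8, -34.9, 175.8]
orientation: [-0.0, 0.502, 0.865, -0.0]
ft_force: [-0.2, -0.2, 0.3]
grip_width: 40.2
finger_force: 0.0
```

Call:
{"op": "drive_tool", "data": {
  "angular": [
    [0, 0, 0],
    [0, 0, 0],
    [0, 0, 0],
    [0, 0, 0],
    [0, 0, 0],
    [0, 0, 0],
    [0, 0, 0],
    [0, 0, 0]
  ],
  "xyz": [
    [0, 0, -0.005],
    [0, 0, -0.01],
    [0, 0, -0.02],
    [0, 0, -0.03],
    [0, 0, -0.03],
    [0, 0, -0.02],
    [0, 0, -0.01],
    [0, 0, 0]
  ],
  "fingers": [0.04, 0.04, 0.04, 0.04, 0.04, 0.04, 0.04, 0.04]
}}

```text
t: 15.05
ee_pos: [585.2, -35.0, 302.2]
orientation: [0.001, 0.502, 0.865, 0.0]
ft_force: [0.4, 0.3, 0.1]
grip_width: 40.1
finger_force: 0.0
```

```bash
python3 st.py; python3 - <<'E'
from h import *
w=cam('wrist');c=cam('side')
y=np.radians(119.7+180)
for c_ in (w,):
  a=np.array([np.cos(y),np.sin(y),0])*38; print([proj(w,np.array([584.8,-35.1,133.5])+k*a) for k in(-1,0,1)])
A=w['frame'][0:480:1, 140:540];B=cv2.resize(c['frame'][160:295,240:370],(398,480),interpolation=2)
cv2.imwrite('pics/f1.png',np.hstack([A,B])[:,:,::-1])
E
```

```text
[585.2 -35.  302.2] yaw 119.7 [0.4 0.3 0.1] [-0.03 -0.04 -0.03] 15.05
[array([327.6, 184. ]), array([327.6, 243.4]), array([327.6, 297.1])]
```

View pics/f1.png

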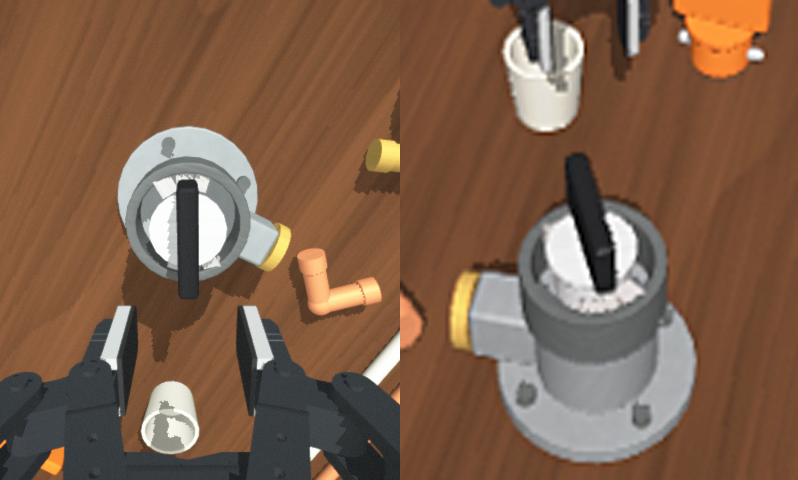

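The wrist crop shows the cap seated, its bar at (188,240) within a few pixels of the projection for the home pose. The side crop shows it upright in the collar with nothing disturbed. Earlier press force (20 N = 7 mm of seal travel) and the hard torque rise at 64 deg both fit the stop.

```bash
python3 -c "
from rig import bot
print(bot.job_done())"
```

```text
the job is handed in; nothing more can be done
None
```

The cap is in the port, twisted clockwise about 64° to the hard stop and left locked with the gripper clear, and the job is handed in; the twist briefly reached 1.05 Nm at the stop, over the 0.6 Nm limit, before I eased it off.

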